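# Square up the food-sample row with a straightedge

### The job

Draw the straightedge right out from under the wire rack by its end, set it down flat on the counter and let go, then take it by its handle and push the four sample pots on the white board into a straight row, their near sides flush with the near faces of the two stop blocks. Push with the straightedge only: the robot must not touch the pots, and they stay upright on the board between the stops. Lay the straightedge back flat on the counter, off the board, and leave everything else where it is.

Things in the scene. Friction and masses are not known exactly. Their poses are not given: they have to be found in the camera images.
- straightedge: aluminium bar 330 mm long (its y axis), 46 wide (x), 12 thick, both long edges straight and alike; on the middle of its top a black handle block, 26 mm along the bar, 20 across, from 12 to 62 mm above the underside. 0.36 kg, balanced at the handle. Origin: centre of its underside, z up. It starts flat on the counter, partly under the rack, and slides freely.
- handle (a point): point on the axis of the straightedge's handle, 40 mm above the bar's underside; axes as the straightedge. At the start it is under the shelf, about 50 mm behind the rack's front; some 105 to 120 mm of the bar's one end sticks out of the front, towards the robot.
- rack: fixed wire shelf on four thin corner legs, 230 mm deep (its x axis), 200 mm wide (y), the shelf's underside 110 mm above the counter, a pan of buns on it (top at about 160 mm). Origin: on the counter below the middle of the shelf's front edge, which faces the robot (-x); x points into the rack.
- board: fixed white board, 280 mm deep (x axis, away from the robot), 340 long (y), 12 thick, on the counter. Origin: centre of its underside. Two aluminium stop blocks on it at y = +143 and -143 mm, 12 mm wide (y), 14 deep (x), tops 47 mm above the counter; their near faces, towards -x, both lie at x = +20 mm: the line for the pots' near sides.
- pot_a: round lidded steel sample pot, straight-sided, 54 mm across, 64 mm high to the top of its little lid knob, about 0.18 kg, loose on the board on the robot's side of the line, between the two stops. Origin: centre of its underside.
- pot_b: round lidded steel sample pot, straight-sided, 44 mm across, 58 mm high to the top of its little lid knob, about 0.13 kg, loose on the board on the robot's side of the line, between the two stops. Origin: centre of its underside.
- pot_c: round lidded steel sample pot, straight-sided, 54 mm across, 64 mm high to the top of its little lid knob, about 0.18 kg, loose on the board on the robot's side of the line, between the two stops. Origin: centre of its underside.
- pot_d: round lidded steel sample pot, straight-sided, 44 mm across, 58 mm high to the top of its little lid knob, about 0.13 kg, loose on the board on the robot's side of the line, between the two stops. Origin: centre of its underside.
- sauce_tub: small round clear tub with white lid, 37 mm across, 37 mm high, standing on the board beyond the row. To be left alone. Origin: centre of its underside.
- spray_bottle: white bottle 64 mm across, 190 mm high, right of the board. To be left alone. Origin: centre of its underside.
- spice_jar: glass jar 68 mm across, 100 mm high, right of the board. To be left alone. Origin: centre of its underside.
- spoon: steel spoon lying on the counter between the robot and the board, below 30 mm high. To be left alone.
- bowl: steel bowl 124 mm across, 45 mm high, with small buns, left of the rack. To be left alone. Origin: centre of its underside.
- spare_lid: round steel lid 90 mm across with a black knob, 22 mm high, lying on the counter. To be left alone. Origin: centre of its underside.
- timer: flat white timer 60 x 70 x 20 mm on the counter at the left. To be left alone. Origin: centre of its underside.
Not all that is in view belongs to the job. What is shaped like the pot_a but blue is not meant. What is shaped like the pot_c but orange is not meant.

How it is judged (in metres and radians):
On the way, in this order (a step that is already met when the one before it is completed fails the run):
1. the straightedge's handle is at least 60 mm clear of the rack's front, the straightedge lies flat on the counter and is let go (x of handle in the frame of rack below -0.06 m and angle between straightedge's own z axis and vertical below 0.08 rad and height (world z) of straightedge below 0.006 m and linear speed of straightedge below 0.02 m/s and contact force between straightedge and the fingers below 0.2 N), for 0.2 s.
2. all four pots stand upright on the board between the stops, near sides within 5 mm of the line of the stops' near faces (x of pot_a in the frame of board between 0.042 and 0.052 m and y of pot_a in the frame of board between -0.137 and 0.137 m and z of each of pot_a, pot_b, pot_c, pot_d in the frame of board below 0.02 m and angle between each of pot_a, pot_b, pot_c, pot_d's own z axis and vertical below 0.1 rad and x of pot_b in the frame of board between 0.037 and 0.047 m and y of pot_b in the frame of board between -0.137 and 0.137 m and x of pot_c in the frame of board between 0.042 and 0.052 m and y of pot_c in the frame of board between -0.137 and 0.137 m and x of pot_d in the frame of board between 0.037 and 0.047 m and y of pot_d in the frame of board between -0.137 and 0.137 m), for 0.2 s.
At the end, for the whole second after the job is handed in: All four pots stand upright (within 0.1 rad), at rest, on the board between the two stops, each one's near side within 5 mm of the line of the stops' near faces; the straightedge lies flat on the counter, released, at rest, touching neither the board nor a pot (all of step 2 and angle between straightedge's own z axis and vertical below 0.08 rad and height (world z) of straightedge below 0.006 m and linear speed of each of straightedge, pot_a, pot_b, pot_c, pot_d below 0.02 m/s and contact force between straightedge and the fingers below 0.2 N and contact force between straightedge and board below 0.1 N and contact force between straightedge and pot_a below 0.1 N and contact force between straightedge and pot_b below 0.1 N and contact force between straightedge and pot_c below 0.1 N and contact force between straightedge and pot_d below 0.1 N).
It fails at once if the robot itself touches a pot (contact force between any of pot_a, pot_b, pot_c, pot_d and the fingers above 0.5 N or contact force between any of pot_a, pot_b, pot_c, pot_d and the arm above 0.5 N).
It fails at once if a pot tips over (angle between any of pot_a, pot_b, pot_c, pot_d's own z axis and vertical above 0.4 rad).
It fails at once if a bystander is moved more than 30 mm (distance of any of sauce_tub, spray_bottle, spice_jar, spoon, bowl, spare_lid, timer from where it was at the start of the episode above 0.03 m).
It also fails if it takes over 70 s, if anything falls off the work surface, if the arm or the gripper's body presses on something with over 40 N, if the wrist force passes 120 N, or if a joint passes its speed limit or range.

### The arm

A 6-joint arm with a two-finger parallel gripper is mounted at the origin on the work surface. World frame = base frame: x ahead of the robot, y to its left, z up, the work surface at z = 0. Lengths are in mm, angles in rad, forces in N, time in s.
With the tool pointing down it reaches from about 350 to 775 mm from the base axis. Payload 7.3 kg.
Tool frame: the origin (TCP) lies midway between the tips of the shut fingers; the grasp point (between the pads) lies grip_depth behind it (grip_depth is the distance from the TCP to the grasp point, in mm); y points along the fingers, z is the direction in which the jaws open and shut, and the axes are right-handed (so a half turn about y gives the same grasp; the last joint's range is limited). The gripper opens to 92 mm and grips with 3 to 60 N. Pads are 19 mm wide; open, the fingers measure 130 mm over their backs; the gripper's body (75 mm by 190 mm) begins 47 mm behind the grasp point.
Start: joints at [-1.322, 0.342, 1.524, -0, 1.275, -0.146], TCP at [201.951, -484.624, 226.741] pointing down, gripper open.
Joint ranges: [-2.53, 2.53], [-0.77, 2.02], [0.04, 2.7], [-1, 4.14], [0.28, 2.66], [-3.11, 3.11]. Speed limits (rad/s): [2.57, 2.57, 3.14, 3.14, 3.14, 3.14].

### API

Orientations are given as a rotation vector (axis times angle).
In Python, from rig import get_obs, get_image, camera_model, hand_in, grip_depth gives the robot as it stands. The module is installed in compiled form; this text tells all that it offers.
- The arm moves only by the shell command python3 -m handwheel 'ROWS' [FORCE]. ROWS is JSON, a list of rows, each a list of 7 numbers: the opening in per cent of the stroke, from 0 (shut) to 100 (fully open), then the shift along the tool's x, y, z in mm, then the turn, a rotation vector about the tool's x, y, z in rad. A call has 1 to 20 rows; each row is the pose to reach, as a shift and turn from the pose commanded when the call began, along the tool's axes at that moment; what a row does not reach only later rows make up. A row lasts 1/8 s, in which the tool goes at most 62.5 mm and 10.7 degrees, less where a joint would pass 70% of its speed; a pose out of reach is approached as far as the arm can. A call with a gripper value outside its range is refused whole. The fingers move at their own pace and stop on an object; FORCE is the grip in N (left out, the last holds). Time passes only in rows, so rows that repeat a pose let the fingers close. It gives the time, the measured TCP pose, the force and the opening at its end, in the units of the state.
- get_obs(): the state, without advancing time (a new reading comes with each control period).
- get_image(name): name is "scene" or "top" or "wrist"; returns (picture, depth): 400x640x3 uint8, red, green, blue; 400x640 float32, mm along the optical axis (not along the pixel's ray), 0 where there is no reading.
- camera_model(name): a dict with "camera_matrix" (3x3 intrinsics, pixels), "R" (3x3) and "t" (3): a world point X has camera coordinates R X + t; the wrist camera has in their place "mount" (4x4, takes a point from camera to tool coordinates, whose origin is the TCP and whose axes are the tool frame's). Camera axes: x right, y down, z forward; pixel columns grow to the right and rows downward; lengths in mm; the calibration is good to about 2 mm. A picture is of the moment at which its call begins: read the wrist's pose just before it. camera_model takes no time and is no camera call.
- hand_in(): hands the job in, once; it reports no verdict.
The state is a dict: "t": time; "q": joint angles; "joint_vel": joint speeds; "joint_torque": joint torques, N m; "position": TCP position; "tool_rot": TCP orientation; "wrist_force": force on the tool from outside, world axes, zero at the start; "moment": the same for the moment, N m; "grip_width": finger opening in mm.
Only numpy, scipy, OpenCV 4.12 (cv2) and the standard library are available. Lean on these libraries where they do the work, as an engineer would, in place of code of your own. Each camera call takes 0.05 s, during which the arm holds its last target.

## Working session

There is one attempt and no reset: what is moved stays moved. The work goes in short steps, Python scripts to look and compute and a shell command to move; the robot and the scene stay as the last step left them, time stands still between calls to the robot, and variables do not carry over. Pictures are saved under pics/ and viewed, and the job is handed in when it is done.

```bash
mkdir -p pics; python3 - <<'E'
from rig import *
import cv2,numpy as np
print(get_obs()); print(grip_depth)
for n in ("scene","top","wrist"):
    m=camera_model(n); print(n,{k:np.round(v,3).tolist() for k,v in m.items()})
for n in ("scene","top"):
    im,d=get_image(n); cv2.imwrite(f"pics/{n}0.png",im[:,:,::-1]); np.save(f"pics/{n}0.npy",d); 
E
```

```text
{'t': 0.0, 'q': array([-1.32199422e+00,  3.42698021e-01,  1.52500993e+00, -1.61098152e-05,
        1.27539110e+00, -1.46041087e-01]), 'joint_vel': array([ 0.00018939, -0.00068574,  0.00094244,  0.00123843,  0.0001798 ,
        0.00145613]), 'joint_torque': array([-2.56800176e-04, -4.31243527e+01, -2.44215167e+01,  7.18415016e-02,
        5.61663124e-02, -1.28603292e-04]), 'position': array([ 201.84415549, -484.21205487,  226.0602566 ]), 'tool_rot': array([-0.4011032 ,  2.00628302, -2.00320895]), 'wrist_force': array([0.33479178, 0.66486711, 0.26086241]), 'moment': array([ 0.00862371, -0.03206118, -0.00798952]), 'grip_width': 91.57370094810732}
18.8
scene {'camera_matrix': [[421.771, 0.0, 324.506], [0.0, 421.771, 192.179], [0.0, 0.0, 1.0]], 'R': [[0.73, 0.683, 0.006], [0.592, -0.628, -0.505], [-0.342, 0.373, -0.863]], 't': [-429.596, -306.766, 1522.56]}
top {'camera_matrix': [[415.211, 0.0, 319.541], [0.0, 415.211, 196.0], [0.0, 0.0, 1.0]], 'R': [[-0.016, -1.0, -0.013], [-0.998, 0.016, -0.066], [0.066, 0.012, -0.998]], 't': [28.517, 570.394, 1242.698]}
wrist {'camera_matrix': [[308.509, 0.0, 319.891], [0.0, 308.509, 197.417], [0.0, 0.0, 1.0]], 'mount': [[0.0, 0.968, 0.252, -67.644], [-0.001, -0.252, 0.968, -158.048], [1.0, -0.001, 0.001, -0.723], [0.0, 0.0, 0.0, 1.0]]}
```

View pics/top0.png

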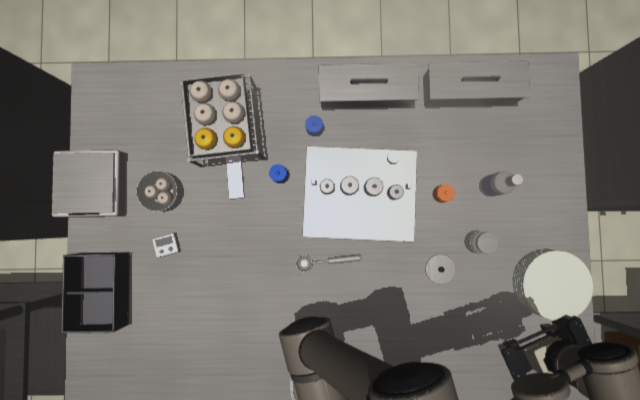

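View pics/scene0.png

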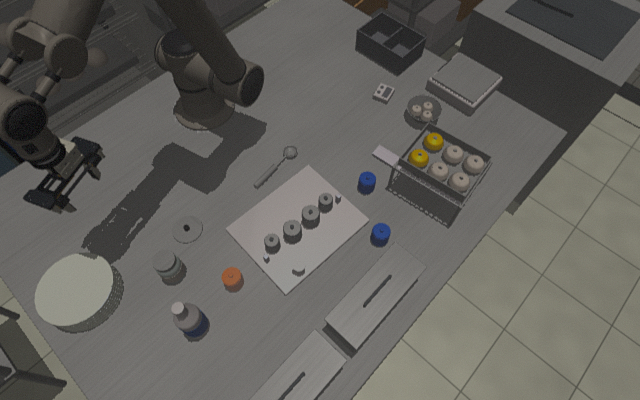

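```bash
cat > h.py <<'E'
from rig import *
import cv2,numpy as np
from scipy.spatial.transform import Rotation as Rn
def proj(name,X):
    m=camera_model(name);X=np.atleast_2d(np.asarray(X,float));c=X@np.array(m["R"]).T+np.array(m["t"]);p=c@np.array(m["camera_matrix"]).T
    return p[:,:2]/p[:,2:]
def ray(name,uv,z):
    m=camera_model(name);R=np.array(m["R"]);t=np.array(m["t"]);uv=np.atleast_2d(np.asarray(uv,float))
    d=np.c_[uv,np.ones(len(uv))]@np.linalg.inv(np.array(m["camera_matrix"])).T@R
    o=-R.T@t; s=(z-o[2])/d[:,2]; return o+d*s[:,None]
def wcam(pos,rv):
    m=np.array(camera_model("wrist")["mount"]);T=np.eye(4);T[:3,:3]=Rn.from_rotvec(rv).as_matrix();T[:3,3]=pos
    return T@m
def wray(pos,rv,uv,z):
    T=wcam(pos,rv);uv=np.atleast_2d(np.asarray(uv,float));K=np.array(camera_model("wrist")["camera_matrix"])
    d=np.c_[uv,np.ones(len(uv))]@np.linalg.inv(K).T@T[:3,:3].T;o=T[:3,3];s=(z-o[2])/d[:,2];return o+d*s[:,None]
def wproj(pos,rv,X):
    T=np.linalg.inv(wcam(pos,rv));K=np.array(camera_model("wrist")["camera_matrix"]);X=np.atleast_2d(np.asarray(X,float))
    p=(X@T[:3,:3].T+T[:3,3])@K.T;return p[:,:2]/p[:,2:]
def crop(path,out,x0,y0,x1,y1,s):
    im=cv2.imread(path)[y0:y1,x0:x1]; cv2.imwrite(out,cv2.resize(im,None,fx=s,fy=s,interpolation=cv2.INTER_CUBIC))
E
python3 - <<'E'
from h import *
crop("pics/top0.png","pics/c1.png",295,135,425,250,6)
crop("pics/top0.png","pics/c2.png",175,65,295,205,4)
print(Rn.from_rotvec(get_obs()['tool_rot']).as_matrix().round(3))
for n,p,z in [("edge near end",(236,198),12),("edge far vis",(235,163),12),("potL",(327,186),60),("potR",(397,191),60)]: print(n,ray("top",p,z).round(0))
E
```

```text
[[-0.923 -0.     0.385]
 [-0.385  0.001 -0.923]
 [-0.    -1.    -0.001]]
edge near end [[569. 275.  12.]]
edge far vis [[677. 278.  12.]]
potL [[597.  -4.  60.]]
potR [[ 579. -209.   60.]]
```

View pics/c1.png

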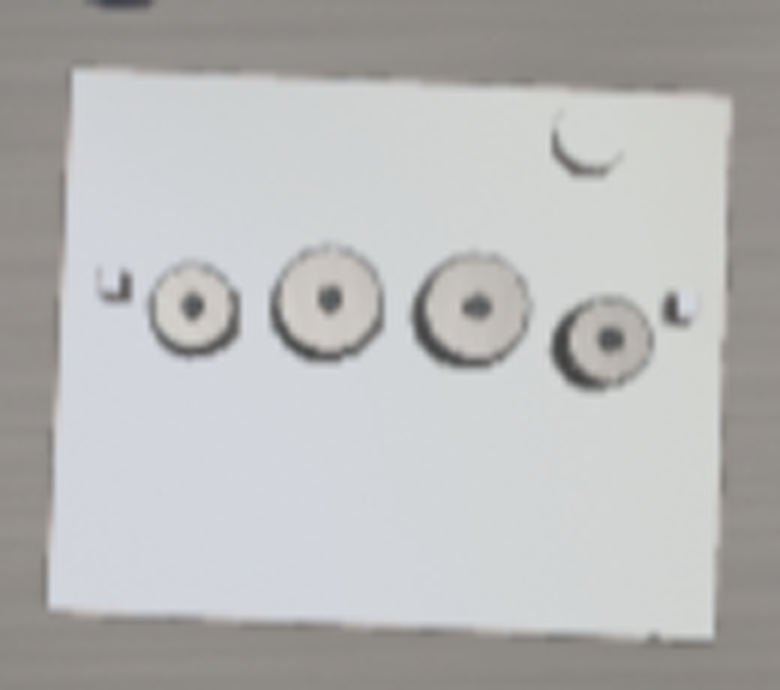

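View pics/c2.png

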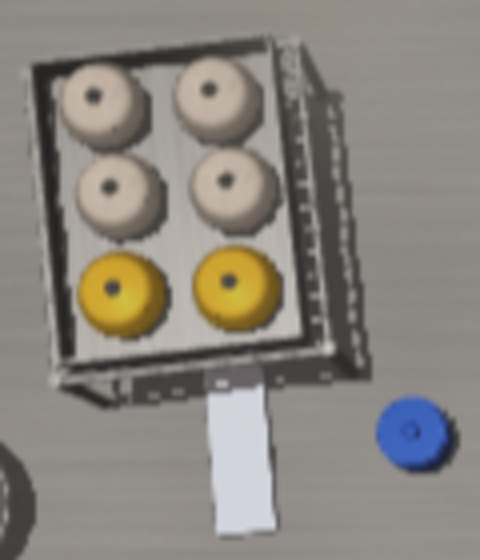

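```bash
python3 - <<'E'
from h import *
f=lambda L,s,x0,y0:(np.array(L,float)+.5)/s-.5+[x0,y0]
B=ray("top",f([(73,68),(732,96),(714,640),(48,608)],6,295,135),12)[:,:2]
print("board",B.round(1).tolist())
c=B.mean(0); ex=(B[0]+B[1]-B[2]-B[3])/2; ey=(B[0]+B[3]-B[1]-B[2])/2
print(c,np.linalg.norm(ex),np.linalg.norm(ey),np.arctan2(ex[1],ex[0]),np.arctan2(-ey[0],ey[1]))
a=(np.arctan2(ex[1],ex[0])+np.arctan2(-ey[0],ey[1]))/2
Rb=np.array([[np.cos(a),-np.sin(a)],[np.sin(a),np.cos(a)]])
P=ray("top",f([(193,308),(330,299),(478,307),(610,341)],6,295,135),np.array([58,64,64,58])+12)[:,:2] if 0 else np.vstack([ray("top",f([p],6,295,135),z)[0] for p,z in [((193,308),68),((330,299),74),((478,307),74),((610,341),68)]])[:,:2]
print("pots w",P.round(1).tolist()); print("pots b",((P-c)@Rb).round(1).tolist(), a)
S=ray("top",f([(216,535),(276,530),(209,385),(265,378)],4,175,65),12)
print("se",S.round(1).tolist())
m1=(S[0]+S[1])/2;m2=(S[2]+S[3])/2;d=(m2-m1)[:2];d/=np.linalg.norm(d);print(m1,d,np.arctan2(d[1],d[0]),"ctr",m1[:2]+165*d)
R=ray("top",f([(58,380),(332,350)],4,175,65),112);print("rack front",R.round(1).tolist())
E
```

```text
board [[726.5, 56.4], [706.0, -280.5], [429.4, -262.9], [450.6, 72.8]]
[ 578.11444913 -103.53382835] 276.7826497542067 336.9558384784249 -0.06155866730291713 -0.062023451003578464
pots w [[596.7, -2.8], [599.5, -69.2], [594.4, -140.8], [577.2, -205.1]]
pots b [[12.4, 101.7], [19.2, 35.5], [18.5, -36.1], [5.4, -101.4]] -0.0617910591532478
se [[568.6, 298.0, 12.0], [571.6, 251.9, 12.0], [684.4, 303.3, 12.0], [689.1, 260.0, 12.0]]
[570.09411772 274.9805363   12.        ] [0.99836934 0.05708467] 0.057115719822922344 ctr [734.82505892 284.39950701]
rack front [[674.4, 387.3, 112.0], [692.4, 192.1, 112.0]]
```

```bash
cat >> h.py <<'E'
def go(X,ang):
    "shift and turn to TCP X with tool x axis at world angle ang, tool pointing down"
    o=get_obs();R=Rn.from_rotvec(o['tool_rot']).as_matrix()
    x=np.array([np.cos(ang),np.sin(ang),0]);y=np.array([0,0,-1.]);T=np.c_[x,y,np.cross(x,y)]
    print("t",round(o['t'],2),"pos",o['position'].round(1),"xang",round(np.arctan2(R[1,0],R[0,0]),3),"F",o['wrist_force'].round(1),"w",round(o['grip_width'],1),"q",o['q'].round(2))
    print("shift",(R.T@(np.array(X)-o['position'])).round(1),"turn",Rn.from_matrix(R.T@T).as_rotvec().round(3))
E
python3 - <<'E'
from h import *
go([583,275.5,150],0.057)
E
```

```text
t 0.1 pos [ 201.9 -484.3  226.1] xang -2.747 F [0.2 0.2 0.4] w 92.0 q [-1.32  0.34  1.52  0.    1.28 -0.15]
shift [-644.    77.  -554.6] turn [ 0.000e+00 -2.804e+00 -2.000e-03]
```

```bash
python3 -m handwheel '[[100,-320,20,-280,0,-1.4,0],[100,-320,20,-280,0,-1.4,0],[100,-320,20,-280,0,-1.4,0],[100,-320,20,-280,0,-1.4,0],[100,-320,20,-280,0,-1.4,0],[100,-320,20,-280,0,-1.4,0],[100,-320,20,-280,0,-1.4,0],[100,-320,20,-280,0,-1.4,0],[100,-644,77,-555,0,-2.8,0],[100,-644,77,-555,0,-2.8,0],[100,-644,77,-555,0,-2.8,0],[100,-644,77,-555,0,-2.8,0],[100,-644,77,-555,0,-2.8,0],[100,-644,77,-555,0,-2.8,0],[100,-644,77,-555,0,-2.8,0],[100,-644,77,-555,0,-2.8,0],[100,-644,77,-555,0,-2.8,0],[100,-644,77,-555,0,-2.8,0],[100,-644,77,-555,0,-2.8,0]]' 40
cat > look.py <<'E'
import sys
from h import *
n=sys.argv[1];o=get_obs();im,d=get_image(n.split('_')[0])
cv2.imwrite(f"pics/{n}.png",im[:,:,::-1]);np.savez(f"pics/{n}.npz",d=d,pos=o['position'],rv=o['tool_rot'])
E
python3 look.py wrist_1; python3 -c "
from h import *
go([583,275.5,40],0.057)"
```

```text
t: 2.48
position: [583.0, 274.7, 150.1]
tool_rot: [-1.57, -0.041, 0.04]
wrist_force: [0.5, 1.4, 0.6]
grip_width: 91.6
t 2.52 pos [583.  274.8 150.1] xang 0.052 F [ 0.3 -1.   0. ] w 91.8 q [ 0.32  0.62  1.27 -0.    1.24 -1.3 ]
shift [ -0.  110.1   0.7] turn [-0.    -0.005  0.   ]
```

View pics/wrist_1.png

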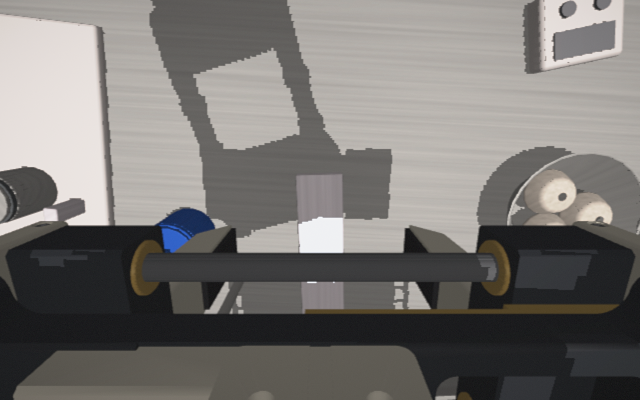

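```bash
python3 -c "
from h import *
z=np.load('pics/wrist_1.npz')
print(wray(z['pos'],z['rv'],[(298,175),(343,174),(300,245),(343,245)],12).round(1))
go([583,275.5,3],0.057)"
```

```text
[[571.2 253.2  12. ]
 [568.  296.9  12. ]
 [644.4 257.7  12. ]
 [642.2 302.1  12. ]]
t 2.52 pos [583.  274.8 150.1] xang 0.052 F [ 0.3 -1.   0. ] w 91.8 q [ 0.32  0.62  1.27 -0.    1.24 -1.3 ]
shift [ -0.  147.1   0.7] turn [-0.    -0.005  0.   ]
```

```bash
python3 -m handwheel '[[100,2,60,0,0,0,0],[100,4,110,0,0,0,0],[100,4,135,0,0,0,0],[100,4,146,0,0,0,0],[100,4,147,0,0,0,0],[100,4,147,0,0,0,0],[40,4,147,0,0,0,0],[40,4,147,0,0,0,0],[40,4,147,0,0,0,0],[40,4,147,0,0,0,0],[40,4,147,0,0,0,0],[40,4,147,0,0,0,0]]' 25;  python3 -c "
from h import *
go([393,264.3,3],0.057)"
```

```text
t: 4.03
position: [586.9, 275.5, 2.6]
tool_rot: [-1.571, -0.042, 0.042]
wrist_force: [0.6, -0.6, 0.4]
grip_width: 45.6
t 4.03 pos [586.9 275.5   2.6] xang 0.054 F [ 0.6 -0.6  0.4] w 45.6 q [ 0.32  0.79  1.39 -0.    0.96 -1.3 ]
shift [-194.2   -0.3   -0.8] turn [ 0.    -0.003 -0.   ]
```

```bash
python3 -m handwheel '[[20,-15,0,0,0,0,0],[20,-30,0,0,0,0,0],[20,-45,0,0,0,0,0],[20,-65,0,0,0,0,0],[20,-85,0,0,0,0,0],[20,-105,0,0,0,0,0],[20,-125,0,0,0,0,0],[20,-145,0,0,0,0,0],[20,-165,0,0,0,0,0],[20,-180,0,0,0,0,0],[20,-190,0,0,0,0,0],[20,-192,0,0,0,0,0],[20,-192,0,0,0,0,0]]';  python3 look.py top_2; python3 -c "
from h import *
go([393,264.3,3],0.057)
crop('pics/top_2.png','pics/c3.png',175,125,325,275,4)"
```

```text
t: 5.65
position: [395.2, 265.4, 2.6]
tool_rot: [-1.571, -0.041, 0.042]
wrist_force: [-0.9, 1.2, -0.8]
grip_width: 45.7
t 5.7 pos [395.2 265.3   2.6] xang 0.053 F [-1.4  0.5 -0.6] w 45.5 q [ 0.43  0.57  1.91  0.    0.66 -1.19]
shift [-2.2 -0.4 -0.9] turn [ 0.    -0.004 -0.001]
```

View pics/c3.png

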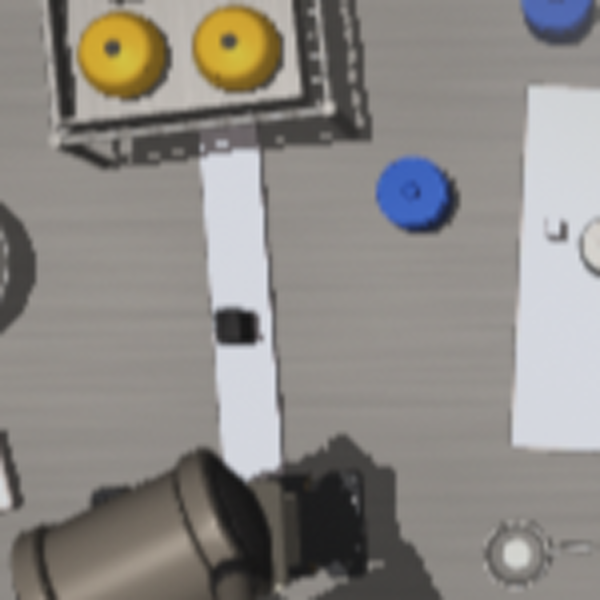

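```bash
python3 -m handwheel '[[20,-15,0,0,0,0,0],[20,-30,0,0,0,0,0],[20,-42,0,0,0,0,0],[20,-45,0,0,0,0,0],[20,-45,0,0,0,0,0],[60,-45,0,0,0,0,0],[100,-45,0,0,0,0,0],[100,-45,0,0,0,0,0],[100,-45,0,0,0,0,0],[100,-45,-40,0,0,0,0],[100,-45,-100,0,0,0,0],[100,-45,-150,0,0,0,0],[100,-45,-200,0,0,0,0],[100,-45,-200,0,0,0,0]]';  python3 look.py top_3; python3 look.py wrist_3;python3 -c "
from h import *
go([393,264.3,3],0.057)
crop('pics/top_3.png','pics/c4.png',175,125,325,275,4)"
```

```text
t: 7.45
position: [352.1, 264.0, 206.2]
tool_rot: [-1.567, -0.048, 0.036]
wrist_force: [0.9, -0.7, -1.3]
grip_width: 91.8
t 7.55 pos [350.1 262.9 202.5] xang 0.053 F [0.2 0.  0.1] w 92.1 q [ 0.47  0.21  1.79 -0.    1.15 -1.16]
shift [ 42.9 199.5  -0.9] turn [-0.    -0.004  0.   ]
```

View pics/c4.png

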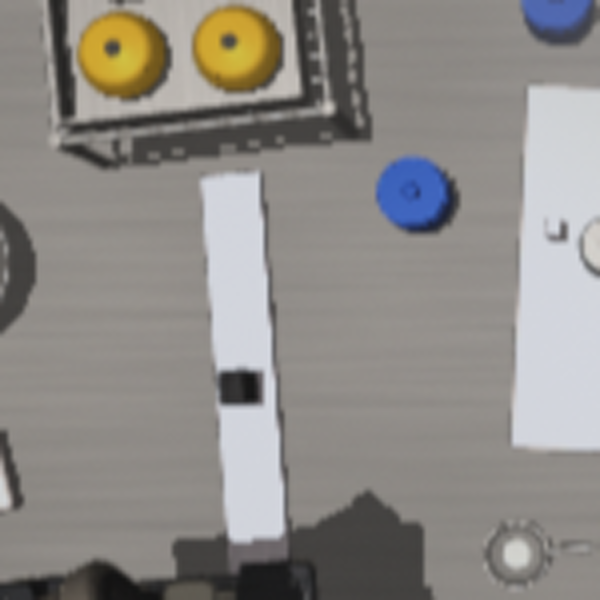

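View pics/wrist_3.png

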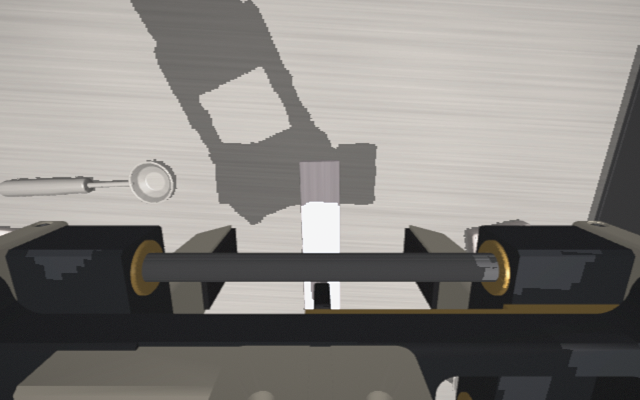

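```bash
python3 -c "
from h import *
f=lambda L,s,x0,y0:(np.array(L,float)+.5)/s-.5+[x0,y0]
S=ray('top',f([(202,178),(261,172),(230,541),(288,539)],4,175,125),12);print(S.round(1))
m=(S[0]+S[1])/2;b=(S[2]+S[3])/2;d=(m-b)[:2];d/=np.linalg.norm(d);print(np.arctan2(d[1],d[0]),m[:2]-165*d)
print(ray('top',f([(242,387)],4,175,125),62))
print(ray('scene',(0,0),0)*0+proj('top',[[503.,270,40]]))
z=np.load('pics/wrist_3.npz');W=wray(z['pos'],z['rv'],[(301,162),(339,162),(303,222),(340,222)],12);print(W.round(1))
go([500,271,180],1.628)
"
```

```text
[[658.9 308.7  12. ]
 [662.8 263.2  12. ]
 [381.5 287.6  12. ]
 [382.3 243.5  12. ]]
0.0729975983603391 [496.30209828 273.91464535]
[[497.49706749 267.37978448  62.        ]]Traceback (most recent call last):
  File "<string>", line 7, in <module>
    print(ray('scene',(0,0),0)*0+proj('top',[[503.,270,40]]))
          ~~~~~~~~~~~~~~~~~~~~~~^~~~~~~~~~~~~~~~~~~~~~~~~~~~
ValueError: operands could not be broadcast together with shapes (1,3) (1,2)
```

```bash
python3 -c "
from h import *
z=np.load('pics/wrist_3.npz');W=wray(z['pos'],z['rv'],[(301,162),(339,162),(303,222),(340,222)],12);print(W.round(1))
go([497,271.5,150],-1.511)
"
```

```text
[[334.7 241.6  12. ]
 [332.4 284.8  12. ]
 [406.7 246.6  12. ]
 [404.3 290.9  12. ]]
t 7.55 pos [350.1 262.9 202.5] xang 0.053 F [0.2 0.  0.1] w 92.1 q [ 0.47  0.21  1.79 -0.    1.15 -1.16]
shift [147.2  52.6   0.8] turn [-0.     1.564  0.   ]
```

```bash
python3 -m handwheel '[[100,40,10,0,0,0.2,0],[100,80,20,0,0,0.4,0],[100,120,40,0,0,0.6,0],[100,148,50,0,0,0.8,0],[100,148,50,0,0,1,0],[100,148,50,0,0,1.2,0],[100,148,50,0,0,1.4,0],[100,148,50,0,0,1.56,0],[100,148,50,0,0,1.56,0],[100,148,50,0,0,1.56,0]]';  python3 look.py wrist_4;python3 -c "
from h import *
go([498,273,40],-1.505)"
```

```text
t: 8.8
position: [497.1, 270.4, 150.6]
tool_rot: [-1.243, 1.163, -1.161]
wrist_force: [0.3, 0.2, -0.3]
grip_width: 91.8
t 8.85 pos [497.3 270.5 151. ] xang -1.505 F [ 0.4  0.1 -0.6] w 91.7 q [ 0.36  0.49  1.52 -0.    1.14  0.3 ]
shift [ -2.5 111.    1.2] turn [ 0.003 -0.     0.001]
```

View pics/wrist_4.png

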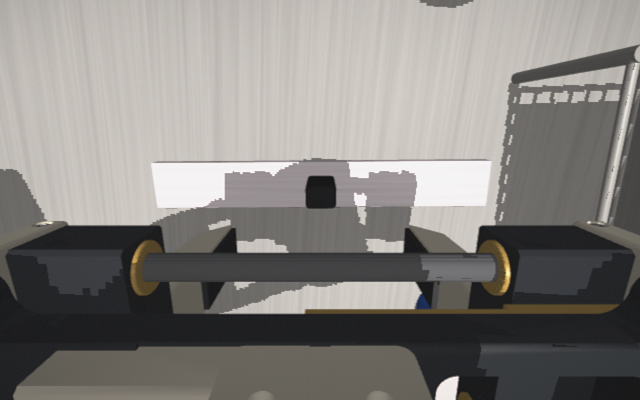

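```bash
python3 -c "
from h import *
crop('pics/wrist_4.png','pics/c5.png',140,150,500,215,2.2)
z=np.load('pics/wrist_4.npz');W=wray(z['pos'],z['rv'],[(152.5,162),(490,160),(488,205),(157,207)],12);print(W.round(1),W.mean(0), [np.linalg.norm(W[i]-W[(i+1)%4]).round(1) for i in range(4)])
d=W[1]+W[2]-W[0]-W[3];print(np.arctan2(d[1],d[0]))
print(wray(z['pos'],z['rv'],[(320.5,177)],62), wproj(z['pos'],z['rv'],z['pos']))
"
```

```text
[[333.5 285.7  12. ]
 [658.  308.7  12. ]
 [665.2 264.1  12. ]
 [334.6 240.4  12. ]] [497.84237088 274.71665231  12.        ] [np.float64(325.4), np.float64(45.2), np.float64(331.4), np.float64(45.4)]
0.07107758073010993
[[495.93699675 291.1984437   62.        ]] [[319.97652066 244.60594622]]
```

View pics/c5.png

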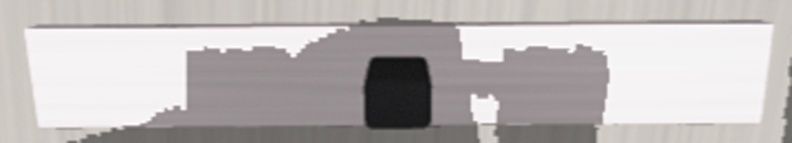

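```bash
python3 -c "
from h import *
z=np.load('pics/wrist_4.npz')
print(wray(z['pos'],z['rv'],[(320.5,176)],12), wray(z['pos'],z['rv'],[(306,200),(335.5,200),(320.5,208)],62))
go([498,274,22],-1.5)
"
```

```text
[[496.42068028 282.55207193  12.        ]] [[485.20282046 271.09806865  62.        ]
 [509.58406578 272.68864604  62.        ]
 [497.63593555 264.98166633  62.        ]]
t 8.85 pos [497.3 270.5 151. ] xang -1.505 F [ 0.4  0.1 -0.6] w 91.7 q [ 0.36  0.49  1.52 -0.    1.14  0.3 ]
shift [ -3.6 129.    1.3] turn [ 0.003 -0.005  0.001]
```

```bash
python3 -m handwheel '[[100,-3.5,50,0,0,0,0],[100,-3.5,95,0,0,0,0],[100,-3.5,120,0,0,-0.005,0],[100,-3.5,129,0,0,-0.005,0],[100,-3.5,129,0,0,-0.005,0],[10,-3.5,129,0,0,-0.005,0],[10,-3.5,129,0,0,-0.005,0],[10,-3.5,129,0,0,-0.005,0],[10,-3.5,129,0,0,-0.005,0],[10,-3.5,129,0,0,-0.005,0],[10,-3.5,129,0,0,-0.005,0],[10,-3.5,129,0,0,-0.005,0],[10,-3.5,129,0,0,-0.005,0]]' 45;  python3 -c "
from h import *
go([498,273,40],-1.505)"
```

```text
t: 10.48
position: [497.7, 274.3, 23.6]
tool_rot: [-1.241, 1.158, -1.158]
wrist_force: [-0.8, 0.1, 0.7]
grip_width: 25.8
t 10.47 pos [497.7 274.3  23.6] xang -1.502 F [-0.8  0.1  0.7] w 25.8 q [ 0.37  0.65  1.63 -0.    0.86  0.3 ]
shift [  1.3 -16.4   0.2] turn [0.    0.003 0.   ]
```

```bash
python3 -m handwheel '[[5,0,-15,-8,0,0,0],[5,10,-40,-20,0,0,0],[5,30,-75,-30,0,0,0],[5,60,-105,-35,0,0,0],[5,95,-120,-40,0,0,0],[5,130,-120,-40,0,0,0],[5,170,-120,-40,0,-0.05,0],[5,205,-120,-38,0,-0.2,0],[5,240,-120,-36,0,-0.36,0],[5,275,-120,-33,0,-0.52,0],[5,305,-120,-30,0,-0.68,0],[5,335,-120,-26,0,-0.84,0],[5,360,-120,-22,0,-1,0],[5,372,-120,-20,0,-1.15,0],[5,373,-120,-20,0,-1.3,0],[5,373,-120,-20,0,-1.4,0],[5,373,-120,-20,0,-1.44,0],[5,373,-120,-20,0,-1.44,0],[5,373,-120,-20,0,-1.44,0]]';  python3 -c "
from h import *
go([503.2,-98.9,38],-.062)"; python3 look.py top_5;python3 look.py wrist_5; python3 -c "
from h import *
crop('pics/top_5.png','pics/c6.png',290,135,430,265,5.5)"
```

```text
t: 12.85
position: [503.3, -98.9, 144.0]
tool_rot: [-1.57, 0.049, -0.049]
wrist_force: [0.2, -0.4, -3.2]
grip_width: 25.7
t 12.85 pos [503.3 -98.9 144. ] xang -0.063 F [ 0.2 -0.4 -3.2] w 25.7 q [-0.34  0.4   1.68 -0.    1.06 -1.85]
shift [-1.00e-01  1.06e+02  0.00e+00] turn [ 0.    -0.001  0.   ]
```

View pics/c6.png

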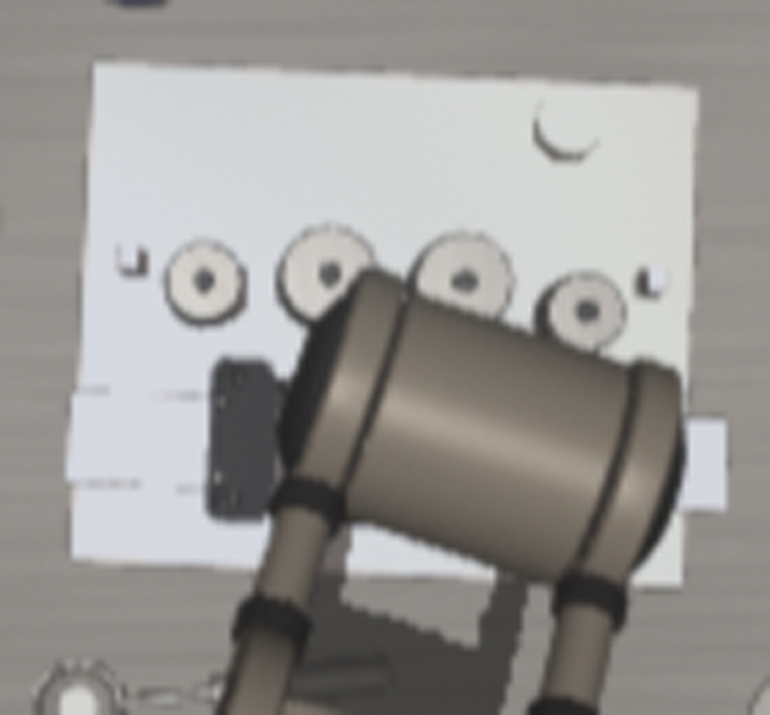

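View pics/wrist_5.png

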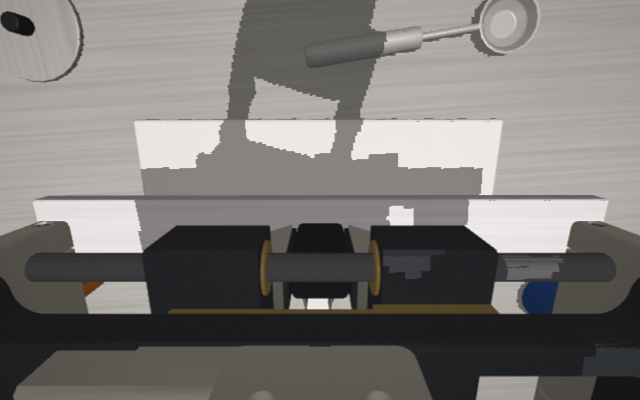

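```bash
python3 -c "
from h import *
z=np.load('pics/wrist_5.npz')
B=wray(z['pos'],z['rv'],[(136,121.5),(501,121.5)],12);print(B.round(1))
a=-.0618;c=np.array([578.1,-103.5]);R=np.array([[np.cos(a),-np.sin(a)],[np.sin(a),np.cos(a)]])
print(((B[:,:2]-c)@R).round(1),'expected x -140')
S=wray(z['pos'],z['rv'],[(36,199),(606,197)],z['pos'][2]-23.6+12);print(S.round(1),np.arctan2(-(S[1]-S[0])[0],(S[1]-S[0])[1]))
print(((S[:,:2]-c)@R).round(1), (z['pos'][:2]-c)@R)
E=[];
for b in [(-98,165),(-98,-165),(-52,165),(-52,-165)]: E.append([*(c+R@np.array(b)),132])
print((proj('top',E)-[290,135])*5.5)
d=np.load('pics/top0.npy')
f=lambda p:(np.array(p)+.5)/6-.5+[295,135]
# stops' near top edges
for s in (143,-143):
  print(s,((proj('top',[[*(c+R@np.array([20,s])),47],[*(c+R@np.array([34,s])),47],[*(c+R@np.array([20,s])),12]])-[295,135]+.5)*6-.5).round(0).tolist())
"
```

```text
[[ 429.4 -262.2   12. ]
 [ 450.3   70.3   12. ]]
[[-138.6 -167.6]
 [-138.3  165.6]] expected x -140
[[ 470.9 -258.4  132.3]
 [ 490.    65.1  132.3]] -0.05883931419334581
[[ -97.4 -161.2]
 [ -98.4  162.8]] [-74.83541916  -0.09950808]
[[ 66.4197754  482.12231783]
 [726.92260391 512.69003276]
 [ 70.89392031 390.46286373]
 [729.68326205 420.52165863]]
143 [[110.0, 293.0], [112.0, 265.0], [112.0, 299.0]]
-143 [[688.0, 319.0], [689.0, 290.0], [674.0, 325.0]]
```

```bash
python3 -c "
from h import *
crop('pics/top0.png','pics/c7.png',306,172,346,202,18)
crop('pics/top0.png','pics/c8.png',378,172,418,202,18)"
```

```text
(no output)
```

View pics/c7.png

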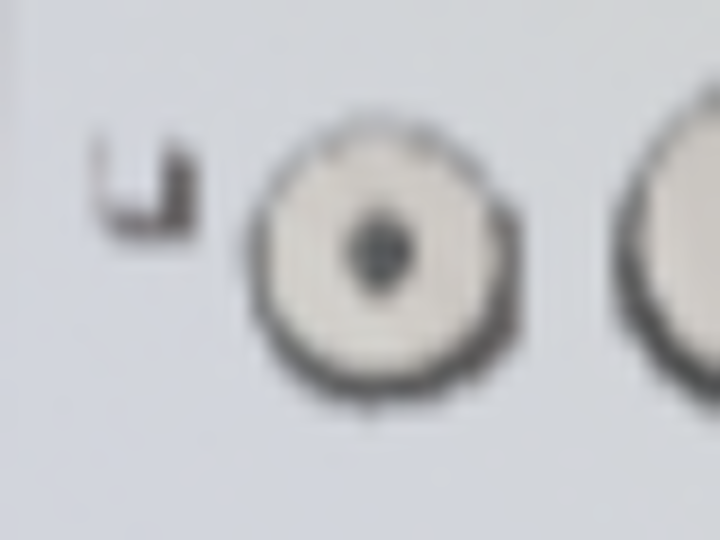

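View pics/c8.png

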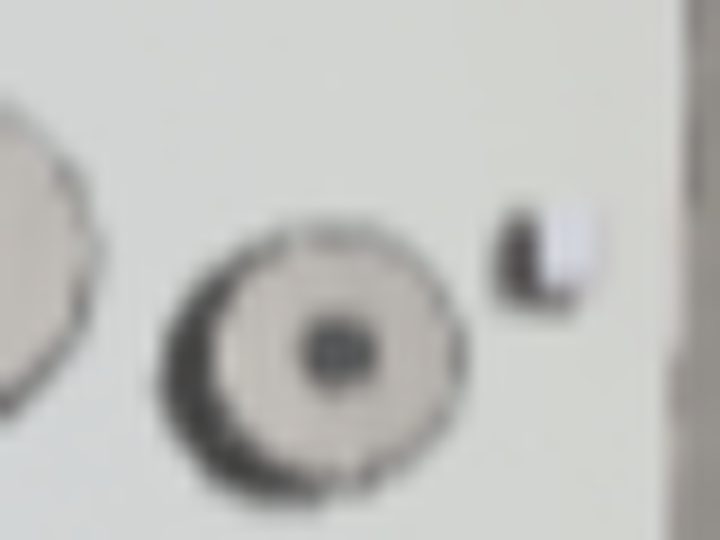

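```bash
python3 -m handwheel '[[5,0,40,0,0,0,0],[5,0,75,0,0,0,0],[5,0,95,0,0,0,0],[5,0,102,0,0,0,0],[5,0,105,0,0,0,0],[5,0,105,0,0,0,0],[5,0,105,0,0,0,0]]';  python3 -c "
from h import *
go([503.2,-98.9,38],-.062)"; python3 look.py scene_6;python3 look.py wrist_6; python3 -c "
from h import *
crop('pics/scene_6.png','pics/c9.png',215,155,375,295,5)"
```

```text
t: 13.82
position: [504.1, -99.3, 39.5]
tool_rot: [-1.571, 0.047, -0.05]
wrist_force: [-0.2, -0.6, -3.8]
grip_width: 25.9
t 13.82 pos [504.1 -99.3  39.5] xang -0.062 F [-0.2 -0.6 -3.8] w 25.9 q [-0.34  0.55  1.78 -0.    0.81 -1.85]
shift [-1.   1.5  0.4] turn [0.001 0.    0.002]
```

View pics/c9.png

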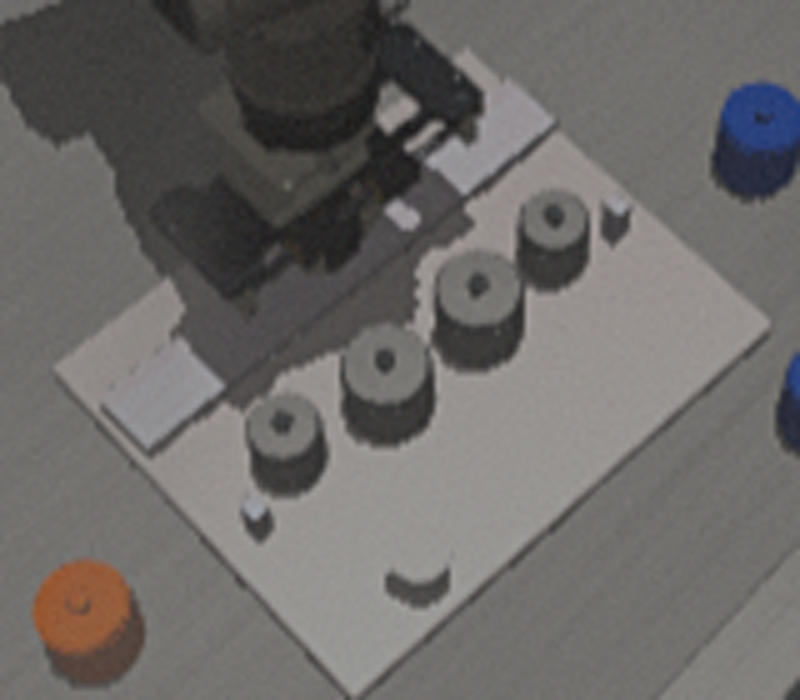

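View pics/wrist_6.png

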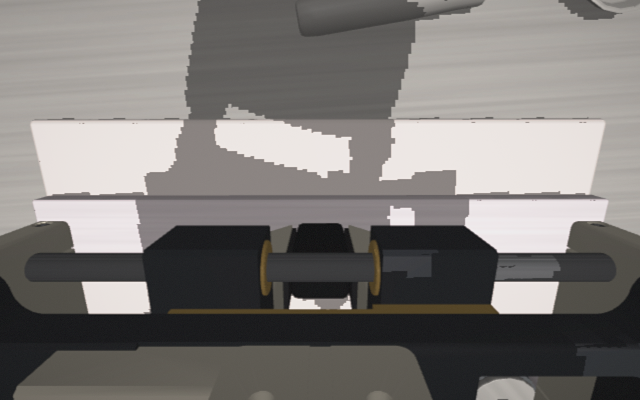

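```bash
python3 -m handwheel '[[5,6,0,0,0,0,0],[5,14,0.5,0,0,0,0],[5,20,0.5,0,0,0,0],[5,25,0.5,0,0,0,0],[5,30,0.5,0,0,0,0],[5,35,0.5,0,0,0,0],[5,40,0.5,0,0,0,0],[5,45,0.5,0,0,0,0],[5,50,0.5,0,0,0,0],[5,54,0.5,0,0,0,0],[5,58,0.5,0,0,0,0],[5,61,0.5,0,0,0,0],[5,64,0.5,0,0,0,0],[5,66,0.5,0,0,0,0],[5,68,0.5,0,0,0,0],[5,68,0.5,0,0,0,0]]';  python3 look.py scene_7; python3 -c "
from h import *
o=get_obs();a=-.0618;c=np.array([578.1,-103.5]);R=np.array([[np.cos(a),-np.sin(a)],[np.sin(a),np.cos(a)]]);print((o['position'][:2]-c)@R,o['moment'])
go([503.2,-98.9,38],-.062)
crop('pics/scene_7.png','pics/c10.png',215,155,375,295,5)"
```

```text
t: 15.92
position: [571.8, -103.4, 38.2]
tool_rot: [-1.57, 0.048, -0.049]
wrist_force: [-2.7, -0.2, -4.5]
grip_width: 26.0
[-6.30761464 -0.25915299] [0.12907824 0.31158937 0.05960705]
t 15.97 pos [ 571.8 -103.4   38.2] xang -0.062 F [-2.6 -0.1 -4.5] w 26.1 q [-0.31  0.65  1.59  0.    0.91 -1.82]
shift [-68.7   0.2   0.2] turn [0.    0.    0.001]
```

View pics/c10.png

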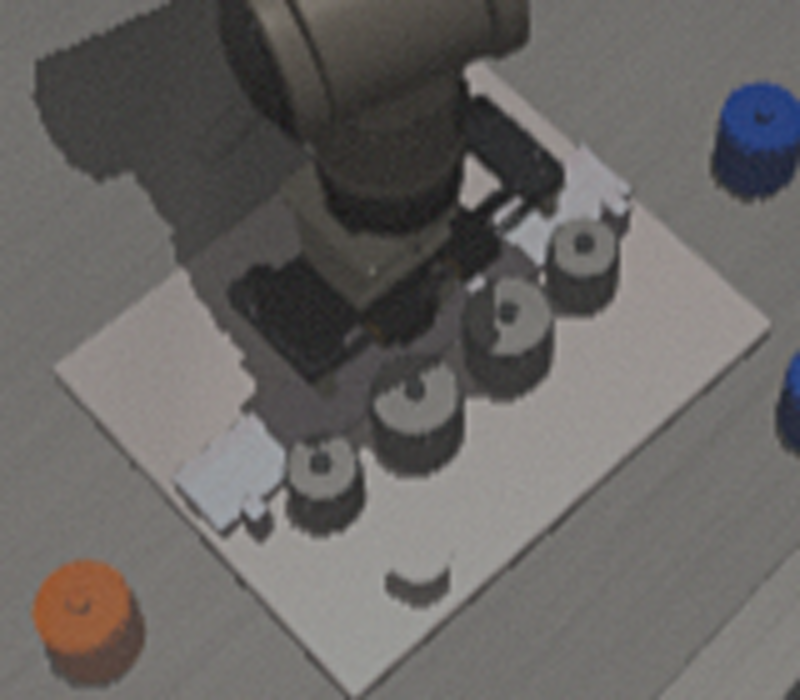

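```bash
python3 -m handwheel '[[5,0.7,0,0,0,0,0],[5,1.5,0,0,0,0,0],[5,1.5,0,0,0,0,0]]'; python3 -m handwheel '[[5,0.5,0,0,0,0,0],[5,1,0,0,0,0,0],[5,1,0,0,0,0,0]]'; python3 -c "
from h import *
o=get_obs();a=-.0618;c=np.array([578.1,-103.5]);R=np.array([[np.cos(a),-np.sin(a)],[np.sin(a),np.cos(a)]]);print((o['position'][:2]-c)@R,o['moment'])"
```

```text
t: 16.35
position: [573.0, -103.5, 38.3]
tool_rot: [-1.57, 0.048, -0.049]
wrist_force: [-2.1, 0.2, -2.5]
grip_width: 25.3
t: 16.73
position: [573.7, -103.5, 38.3]
tool_rot: [-1.57, 0.049, -0.048]
wrist_force: [-6.0, 0.4, -1.0]
grip_width: 25.8
[-4.4204635  -0.25798872] [0.11716834 0.88951377 0.03486555]
```

```bash
python3 -m handwheel '[[5,0.5,0,0,0,0,0],[5,1,0,0,0,0,0],[5,1,0,0,0,0,0]]';  python3 look.py scene_8; python3 look.py top_8; python3 -c "
from h import *
o=get_obs();a=-.0618;c=np.array([578.1,-103.5]);R=np.array([[np.cos(a),-np.sin(a)],[np.sin(a),np.cos(a)]]);print((o['position'][:2]-c)@R,o['moment'],o['wrist_force'])
crop('pics/scene_8.png','pics/c11.png',240,180,350,280,7)"
```

```text
t: 17.1
position: [573.7, -103.5, 38.3]
tool_rot: [-1.57, 0.051, -0.046]
wrist_force: [-8.1, -0.3, 2.4]
grip_width: 25.6
[-4.37848979 -0.24465651] [0.10174085 1.44426395 0.0350617 ] [-9.1606194   0.0874997  -0.09440268]
```

View pics/c11.png

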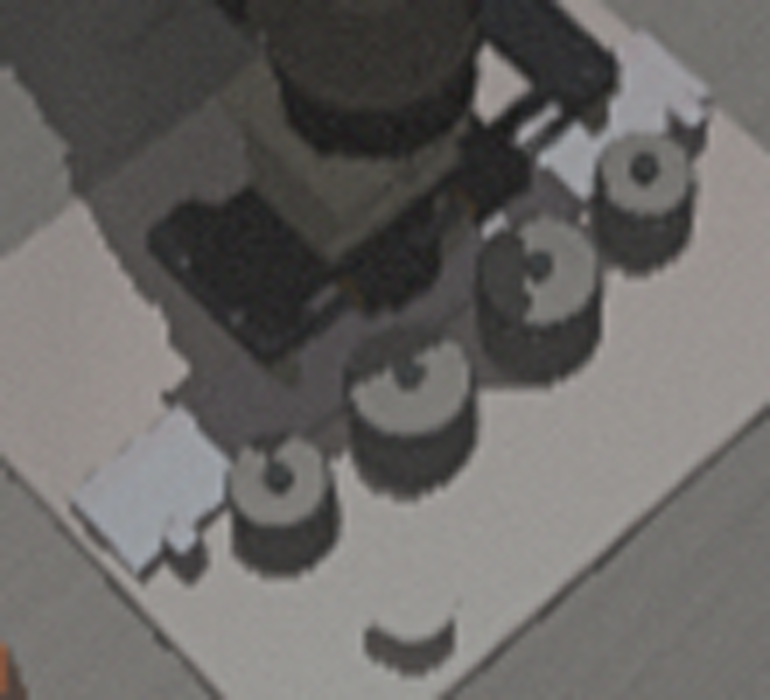

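```bash
python3 -m handwheel '[[5,-3,0,0,0,0,0],[5,-8,0,0,0,0,0],[5,-18,0,0,0,0,0],[5,-35,0,0,0,0,0],[5,-55,0,0,0,0,0],[5,-70,0,0,0,0,0],[5,-75,-5,0,0,0,0],[5,-75,-30,0,0,0,0],[5,-75,-65,0,0,0,0],[5,-75,-100,0,0,0,0],[5,-75,-105,0,0,0,0],[5,-75,-105,0,0,0,0]]';  python3 look.py top_9; python3 look.py scene_9; python3 -c "
from h import *
go([475,274,143.5],-1.502)
crop('pics/top_9.png','pics/c12.png',295,135,425,250,6)
crop('pics/scene_9.png','pics/c13.png',240,180,350,280,7)
"
```

```text
t: 18.7
position: [499.9, -98.8, 142.7]
tool_rot: [-1.57, 0.049, -0.049]
wrist_force: [-0.8, -0.1, -4.6]
grip_width: 26.1
t 18.8 pos [499.3 -98.6 141.8] xang -0.062 F [ 0.3 -1.  -4.3] w 25.7 q [-0.35  0.4   1.69 -0.    1.05 -1.85]
shift [-47.3  -1.4 370.4] turn [ 1.00e-03  1.44e+00 -2.00e-03]
```

View pics/c12.png

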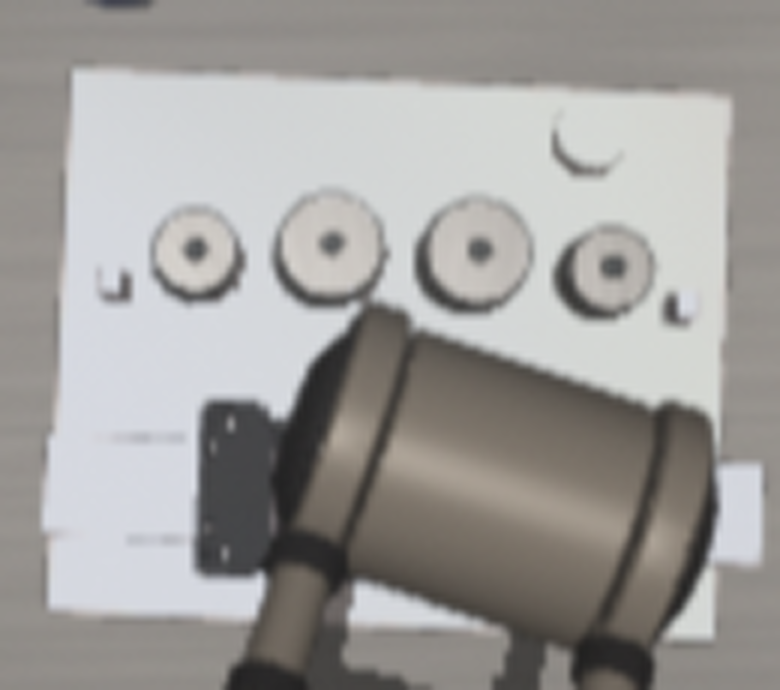

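View pics/c13.png

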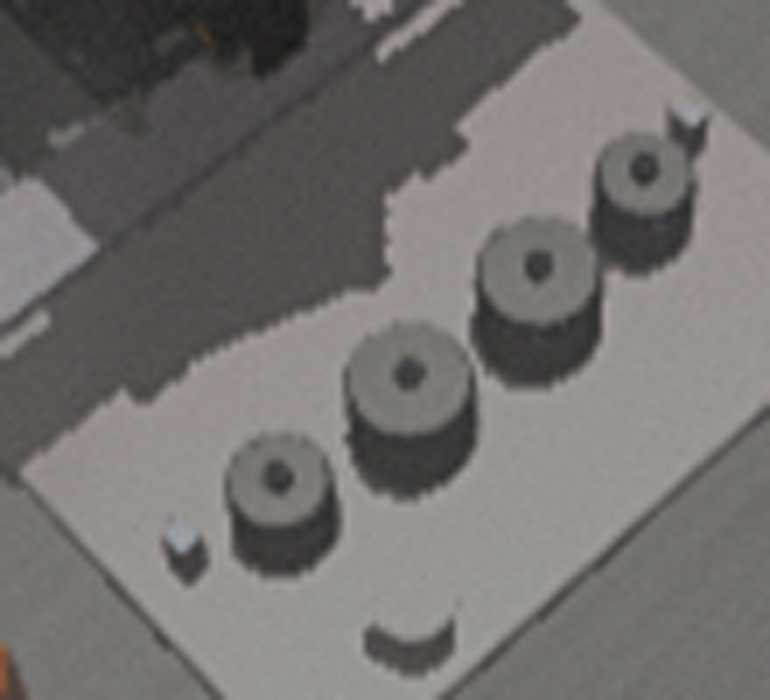

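```bash
python3 -c "
from h import *
a=-.0618;c=np.array([578.1,-103.5]);R=np.array([[np.cos(a),-np.sin(a)],[np.sin(a),np.cos(a)]])
for p,h in [((197,250),70),((332,242),76),((481,250),76),((614,267),70)]:
  print(((ray('top',(np.array(p)+.5)/6-.5+[295,135],h)[0,:2]-c)@R).round(1))
for p,h in [((646,168),70),((540,267),76),((409,374),76),((279,479),70)]:
  print('s',((ray('scene',(np.array(p)+.5)/7-.5+[240,180],h)[0,:2]-c)@R).round(1))
"
```

```text
[ 40.6 101. ]
[46.8 35.8]
[ 46.1 -36.4]
[  41.4 -101.8]
s [41.7 97.4]
s [47.6 31. ]
s [ 46.9 -40.3]
s [  43.5 -106.7]
```

```bash
python3 -m handwheel '[[5,-5,0,15,0,0.1,0],[5,-15,0,45,0,0.2,0],[5,-25,0,80,0,0.35,0],[5,-35,0,115,0,0.5,0],[5,-45,0,150,0,0.65,0],[5,-55,0,185,0,0.8,0],[5,-60,0,220,0,0.95,0],[5,-60,0,255,0,1.1,0],[5,-60,0,290,0,1.25,0],[5,-55,0,325,0,1.38,0],[5,-48,0,355,0,1.44,0],[5,-42,0,369,0,1.44,0],[5,-42,0,371,0,1.44,0],[5,-42,40,371,0,1.44,0],[5,-42,80,371,0,1.44,0],[5,-42,105,371,0,1.44,0],[5,-42,113,371,0,1.44,0],[5,-42,115,371,0,1.44,0],[5,-42,115,371,0,1.44,0]]';  python3 look.py scene_10; python3 -c "
from h import *
go([480,274,23.5],-1.502)
crop('pics/scene_10.png','pics/c14.png',310,80,470,200,5)
"
```

```text
t: 21.18
position: [481.8, 273.9, 29.2]
tool_rot: [-1.239, 1.157, -1.159]
wrist_force: [-0.0, 2.0, -4.1]
grip_width: 25.8
t 21.23 pos [481.8 274.1  29.3] xang -1.502 F [-0.5  0.  -3.4] w 25.8 q [ 0.38  0.62  1.67 -0.    0.84  0.31]
shift [-0.   5.8 -1.9] turn [-0.002  0.    -0.   ]
```

View pics/c14.png

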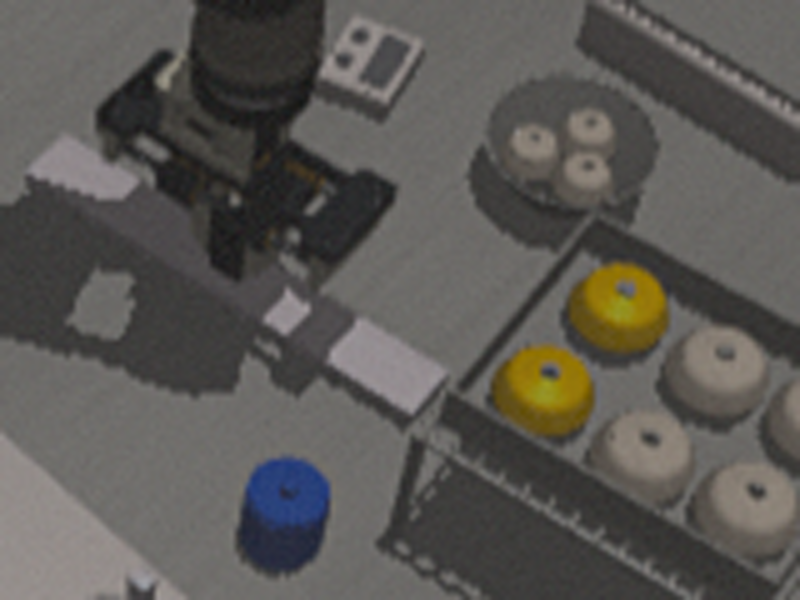

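Lower the last millimetres, checking the force.

```bash
python3 -m handwheel '[[5,0,2,0,0,0,0],[5,0,4,0,0,0,0],[5,0,5,0,0,0,0],[5,0,5,0,0,0,0]]'; python3 -m handwheel '[[5,0,0.5,0,0,0,0],[5,0,1,0,0,0,0],[5,0,1,0,0,0,0]]'
```

```text
t: 21.72
position: [481.1, 274.0, 23.6]
tool_rot: [-1.241, 1.158, -1.158]
wrist_force: [-1.2, -1.0, 3.2]
grip_width: 25.8
t: 22.1
position: [481.1, 274.0, 23.6]
tool_rot: [-1.241, 1.158, -1.158]
wrist_force: [-3.9, -2.5, 12.3]
grip_width: 26.2
```

Firm contact with the counter; release and rise.

```bash
python3 -m handwheel '[[5,0,-1,0,0,0,0],[40,0,-1,0,0,0,0],[80,0,-1,0,0,0,0],[100,0,-1,0,0,0,0],[100,0,-1,0,0,0,0],[100,0,-1,0,0,0,0],[100,0,-20,0,0,0,0],[100,0,-60,0,0,0,0],[100,0,-110,0,0,0,0],[100,0,-160,0,0,0,0],[100,0,-190,0,0,0,0],[100,0,-190,0,0,0,0],[100,0,-190,0,0,0,0]]'; python3 look.py scene_11; python3 look.py top_11; python3 look.py wrist_11; python3 -c "
from h import *
crop('pics/top_11.png','pics/c15.png',130,70,530,290,2)"
```

```text
t: 23.72
position: [480.5, 273.7, 211.2]
tool_rot: [-1.243, 1.159, -1.158]
wrist_force: [-0.8, -1.0, -0.1]
grip_width: 91.8
```

View pics/c15.png

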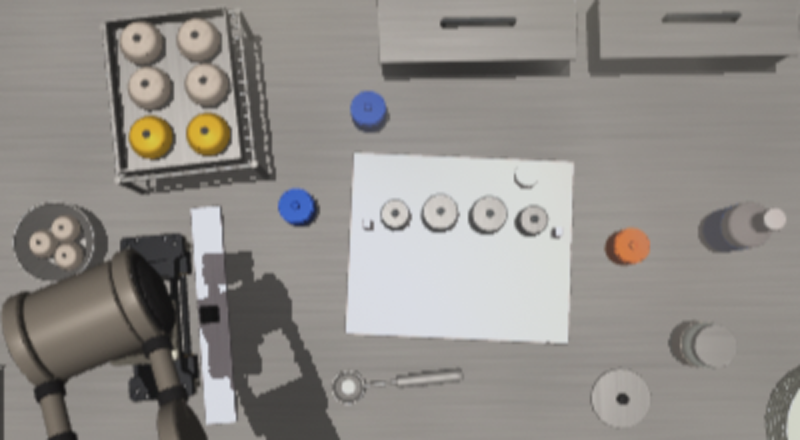

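View pics/scene_11.png

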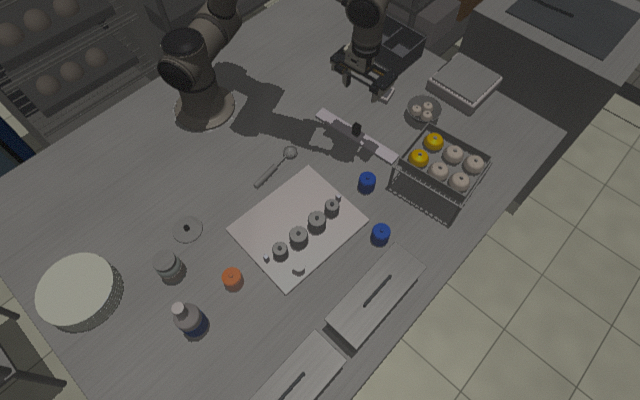

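View pics/wrist_11.png

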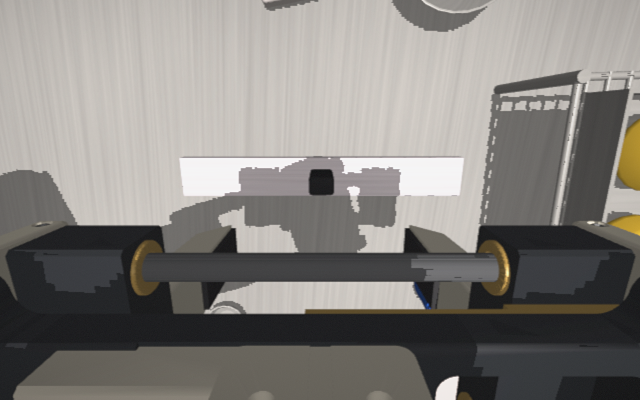

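```bash
python3 -c "
from rig import *
print(hand_in())"
```

```text
the job is handed in; nothing more can be done
None
```

The job is done and handed in at about 24 s of the 70 s allowed. `hand_in()` gave no verdict.

- **Drawing out:** I gripped the straightedge by its near end, pulled it straight out about 237 mm and let go. Its handle was then roughly 185 mm clear of the rack's front.
- **Pushing:** I took the handle with the jaws along the bar and carried the bar over the pots. I lowered it about 3 mm above the board and pushed until it met the stops. The advance stopped, the force rose to about 9 N, and there was almost no twist, so both stops were touched.
- **Laying back:** I laid the bar on the counter left of the board with a light press, released it and raised the gripper.

**Last checks on the pots:** I measured each pot's centre in the board frame, taken after the bar was drawn back. Every centre is within 2 mm of its target; up to 5 mm is allowed.

| Pot size | Target x | Top camera x | Scene camera x |
|---|---|---|---|
| 44 mm pots | 42 mm | 40.6, 41.4 mm | 41.7, 43.5 mm |
| 54 mm pots | 47 mm | 46.8, 46.1 mm | 47.6, 46.9 mm |

The final pictures show the pots upright between the stops, the straightedge flat and free, and the bystanders apparently unmoved (judged by eye, not measured).

**Disagreements:**
- The two cameras differ by 4–5 mm sideways (y), which doesn't matter here because the pots sit well inside the stops.
- My camera-based estimate put the bar's edge at 18.6 mm when it was against the stops, not 20 mm. That is within calibration error, so I trusted the contact.

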